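# Put three swapped lab vessels back on their own instruments

### The job

The three vessels beside the dissolution tester each stand on the wrong instrument: put the amber bottle on the balance, the conical flask on the magnetic stirrer and the steel beaker on the lab jack, each upright in the middle of its plate. Each plate has room for one vessel and none may stand on the bare bench, so park one on the empty cork pad on the way. Set the vessels down without dropping or tipping them, and leave the tube rack, wash bottle and weight where they are.

Things in the scene. Friction and masses are not known exactly. Their poses are not given: they have to be found in the camera images.
- bottle_mid (a point): Capped amber glass bottle, loose, upright, about 0.1 to 0.2 kg: round body 46 mm in diameter and 64 mm high, then a short shoulder and a white screw cap 32 mm in diameter; 90 mm high in all. The point is its centre, 45 mm above its underside; z is up along its axis. At this height the body is straight and can be gripped across 46 mm.
- flask_mid (a point): Conical clear glass flask with a dark rubber stopper, loose, upright, about 0.1 to 0.2 kg: base 64 mm in diameter, cone narrowing to a straight neck 26 mm in diameter; 105 mm high in all with the stopper (27 mm in diameter, the top 8 mm). The point is on its axis half-way up, 52.5 mm above its underside, where the side still slopes; the neck runs from 14 to 44 mm above this point and is the place to grip. z is up along its axis.
- beaker_mid (a point): Open stainless steel beaker, loose, upright, about 0.1 to 0.2 kg: straight round wall 52 mm in outer diameter, 3 mm thick, 70 mm high, with a small pouring lip at the rim. The point is its centre, 35 mm above its underside; z is up along its axis. It can be gripped across its outside.
- balance_pan (a point): Balance, fixed on the bench: white body 165 x 120 mm, 30 mm high, with a black display in front (-x) of a round steel pan 108 mm in diameter. The point is the centre of the pan's top face, 45 mm above the bench; x points to the back of the balance, z up.
- stirrer_plate (a point): Magnetic stirrer, fixed: grey body 155 x 118 mm with a black knob on its front (-x) and a square white ceramic plate 108 mm wide. The point is the centre of the plate's top face, 55 mm above the bench; x points to the back of the stirrer, z up.
- jack_top (a point): Lab jack, fixed: square steel plate 100 x 100 mm on crossed scissor legs, black hand screw in front (-x). The point is the centre of the plate's top face, 65 mm above the bench; x points to its back, z up.
- cork_top (a point): Empty round cork pad, fixed: 110 mm in diameter, 30 mm thick; the parking place. The point is the centre of its top face, 30 mm above the bench; z up.
- tube_rack: Blue tube rack with five capped tubes, 50 x 160 mm, 94 mm high, standing loose behind the instruments; not to be disturbed. Origin at the centre of its underside.
- wash_bottle: White plastic bottle with a red cap, 56 mm in diameter, 130 mm high, standing loose behind the instruments; not to be disturbed. Origin at the centre of its underside.
- weight: Steel knobbed check weight, 38 mm in diameter, 56 mm high, standing loose behind the instruments; not to be disturbed. Origin at the centre of its underside.

How it is judged:
By the outcome, as a careful person would: the job done as asked, in the order asked, and still so for the second after the job is handed in, with the robot touching nothing.
It also fails if it takes over 112 s, if anything falls off the work surface, if the arm or the gripper's body presses on something with over 40 N, if the wrist force passes 120 N, or if a joint passes its speed limit or range.

### The arm

A 7-joint arm with a two-finger parallel gripper is mounted at the origin on the work surface. World frame = base frame: x ahead of the robot, y to its left, z up, the work surface at z = 0. Lengths are in m, angles in degrees, forces in N, time in s.
With the tool pointing down it reaches from about 0.425 to 0.875 m from the base axis. Payload 4.7 kg.
Tool frame: the origin (TCP) lies midway between the tips of the shut fingers; the grasp point (between the pads) lies 19 mm behind it; z points along the fingers, y is the line along which they close (so a half turn about z gives the same grasp; the last joint's range is limited). The gripper opens to 87 mm and grips with 3 to 60 N. Pads are 19 mm wide; open, the fingers measure 117 mm over their backs; the gripper's body (75 mm by 190 mm) begins 51 mm behind the grasp point.
Start: joints at [-64.624, 18.392, -4.016, 83.108, 1.295, 78.541, -3.26], TCP at [0.27, 0.591, 0.223] pointing down, gripper open.
Joint ranges: [-163.93, 163.93], [-17.29, 119.83], [-79.2, 71.16], [3.27, 140.29], [-89.18, 269.18], [5.43, 117.66], [-154.24, 154.24]. Speed limits (degrees/s): [147.25, 147.25, 180, 180, 180, 180, 180].

### API

Orientations are given as [roll, pitch, yaw] about the fixed x, y, z axes, in that order (R = Rz(yaw) Ry(pitch) Rx(roll)).
In Python, from cell import env, viewer, boxes_of, masks_of gives the robot as it stands. The module is installed in compiled form; this text tells all that it offers.
- The arm moves only by the tool apply_moves, never from a script. Its argument "moves" is a list of rows, each a list of 7 numbers: the shift along the tool's x, y, z scaled (see below), then the turn, a rotation vector about the tool's x, y, z scaled (see below), then the opening, from 0 (shut) to 1 (fully open). A call has 1 to 20 rows; each row is the pose to reach, as a shift and turn from the pose commanded when the call began, along the tool's axes at that moment; what a row does not reach only later rows make up. The controller multiplies each number of a shift by 0.2 m and each number of a turn by 1.5 rad. A row lasts 1/10 s, in which the tool goes at most 50 mm and 8.59 degrees, less where a joint would pass 70% of its speed; a pose out of reach is approached as far as the arm can. A call with a number of a shift or a turn outside -1 to 1 is refused whole. A call with a gripper value outside its range is refused whole. The fingers move at their own pace and stop on an object; "grip_force" is the grip in N (left out, the last holds). Time passes only in rows, so rows that repeat a pose let the fingers close. It gives the time, the measured TCP pose, the force, the opening and the grip force at its end, in the units of the state.
- env.get_obs(): the state, without advancing time (a new reading comes with each control period).
- viewer.read_camera(name): name is "side" or "top" or "wrist"; returns the picture (400x640x3 uint8, red, green, blue); there is no depth.
- viewer.get_calibration(name): a dict with "fov_y" (degrees; the focal length in pixels is half the picture's height over the tangent of half this angle, whatever the lens; pixels are square), "cx", "cy" (the principal point, pixels), "position" and "orientation" of the camera in the world. Camera axes: x right, y up, looking along -z (the intrinsics and any distortion apply to the point x, -y, -z); pixel columns grow to the right and rows downward; lengths in m; the calibration is good to about 2 mm. A picture is of the moment at which its call begins: read the wrist's pose just before it. get_calibration takes no time and is no camera call; for the wrist camera it gives the pose at the moment of the call.
- env.sign_off(): hands the job in; it is judged then, once.
Trained networks look in the newest picture that a camera, given by its name, has taken for a name from the list of things; names that differ only in an ending like _2 or _b are one class to them, and where a whole thing is asked for, a point or a joint stands for the part that bears it (a point fixed in the world has none). Each returns a list of dicts, best first, with "conf" (0 to 1); they miss things now and then, are a little off and sometimes report something else, mostly with a low value. They report only what shows in the picture. A call takes as long as a camera call.
- boxes_of(camera, target): "location" ([column, row] in pixels, amid what is visible of it).
- masks_of(camera, target): "pixels" (400x640 bool, what is visible of it) and "location" ([column, row] in pixels, amid what is visible of it).
The state is a dict: "time_s": time; "qpos": joint angles; "joint_velocities": joint speeds; "effort": joint torques, N m; "tool_pos": TCP position; "tool_rot": TCP orientation; "force": force on the tool from outside, world axes, zero at the start; "wrist_torque": the same for the moment, N m; "grip_width": finger opening in m; "grasp_force": force on a finger pad.
Only numpy, scipy, OpenCV 4.12 (cv2) and the standard library are available. Lean on these libraries where they do the work, as an engineer would, in place of code of your own. Each camera call takes 0.05 s, during which the arm holds its last target. There are 200 camera calls.

## Working session

There is one attempt and no reset: what is moved stays moved. The work goes in short steps, Python scripts to look and compute and a tool call to move; the robot and the scene stay as the last step left them, time stands still between calls to the robot, and variables do not carry over. Pictures are saved under pics/ and viewed, at most 14 in all, crops included, and the job is handed in when it is done.

Besides the shell and the picture viewer there is one more tool, called after "Call:" as a command line: name --pt "numbers of a row" for each row, then --argument value for the rest. apply_moves: Moves the arm, as the interface text tells. Shifts and turns lie within -1 to 1; 1 stands for 0.2 m of shift or 1.5 rad of turn. Its arguments: {"type":"object","properties":{"moves":{"type":"array","items":{"type":"array","items":{"type":"number","minimum":-1,"maximum":1}}},"grip_force":{"type":"number"}},"required":["moves"]}

```bash
mkdir -p pics; ls; python3 - <<'E'
from cell import env, viewer, boxes_of, masks_of
import cv2
o=env.get_obs()
for k in o: print(k,o[k])
for n in("top","side"):
    print(n,viewer.get_calibration(n))
    cv2.imwrite(f"pics/{n}0.png",viewer.read_camera(n)[:,:,::-1])
    for t in "bottle_mid flask_mid beaker_mid balance_pan stirrer_plate jack_top cork_top tube_rack wash_bottle weight".split():
        try: print(n,t,[(d["location"],round(d["conf"],2)) for d in boxes_of(n,t)[:2]])
        except Exception as e: print(t,e)
E
```

```text
pics
time_s 0.0
qpos [-64.62318307  18.43892051  -4.01544749  83.17627824   1.29693475
  78.54188909  -3.2578417 ]
joint_velocities [ 0.13177394  0.00102046 -0.07821925  0.08758004  0.06563077 -0.07006772
 -0.0606804 ]
effort [-5.30077068e-04 -4.91278625e+01 -4.04010219e-01 -3.12536681e+01
 -6.37335679e-02  4.35391255e-02  1.71747201e-04]
tool_pos [0.27008334 0.59060261 0.22145105]
tool_rot [-1.79888267e+02  7.81466300e-03  1.55435436e+02]
force [0.33910538 0.2570804  0.20696112]
wrist_torque [ 0.01314943 -0.01676959 -0.03017743]
grasp_force 0.0
grip_width 0.08693189476554862
top {'fov_y': 43.32267958048632, 'cx': 327.76450435475937, 'cy': 192.02787169978208, 'position': array([ 0.3774666 , -0.00933467,  1.29275229]), 'orientation': array([ 10.43877945,   0.91424271, -88.56700282])}
top bottle_mid [([380.0, 236.2], 0.62)]
top flask_mid [([476.3, 229.7], 0.56)]
top beaker_mid [([291.0, 258.1], 0.75), ([471.6, 245.8], 0.28)]
top balance_pan [([291.7, 272.0], 0.86)]
top stirrer_plate [([374.5, 248.4], 0.58)]
top jack_top [([467.7, 243.6], 0.81), ([413.6, 156.7], 0.24)]
top cork_top [([2
[... 171 characters left out ...]
3.6], 0.56)]
side {'fov_y': 51.705766314811456, 'cx': 316.482047889022, 'cy': 202.00424950367005, 'position': array([0.41503542, 0.65353479, 0.87050327]), 'orientation': array([  40.14673814,    1.06712456, -165.86489335])}
side bottle_mid [([364.6, 172.9], 0.59)]
side flask_mid [([368.7, 114.7], 0.69), ([379.4, 265.5], 0.39)]
side beaker_mid [([375.1, 244.5], 0.88)]
side balance_pan [([378.8, 264.0], 0.89)]
side stirrer_plate [([370.3, 191.9], 0.73)]
side jack_top [([373.2, 132.3], 0.93)]
side cork_top [([355.7, 342.3], 0.86), ([248.6, 257.9], 0.23)]
side tube_rack [([295.8, 156.0], 0.87), ([354.5, 343.5], 0.74)]
side wash_bottle [([257.8, 202.6], 0.81)]
side weight [([356.4, 340.2], 0.16)]
```

View pics/top0.png

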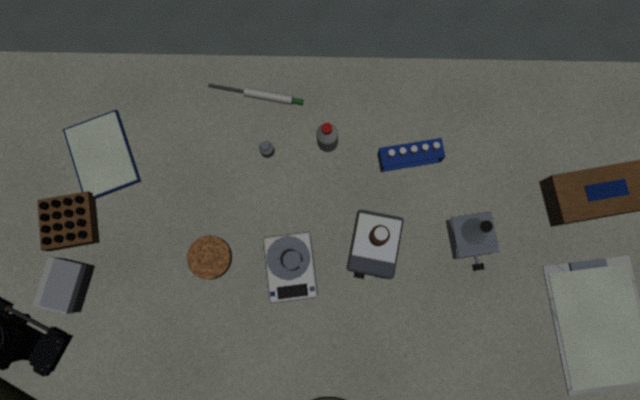

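View pics/side0.png

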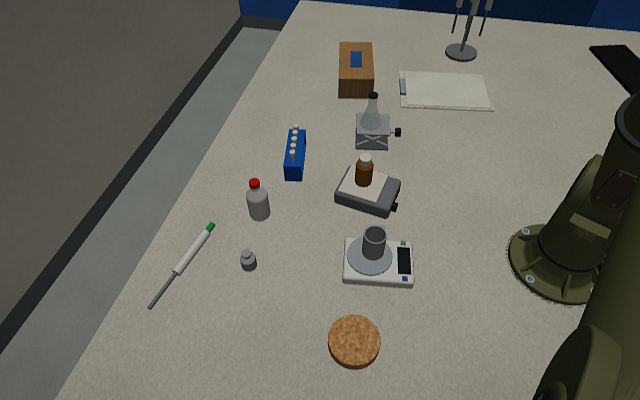

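Top view: cork (209,258), beaker on the balance (291,260), bottle on the stirrer (379,235), flask on the jack (485,228); rack, wash bottle and weight stand behind (+x is up in the image). I'll compute rough positions next, then refine them with the wrist camera.

```bash
cat > h.py <<'E'
from cell import env, viewer, boxes_of, masks_of
import numpy as np, cv2
from scipy.spatial.transform import Rotation as R
from scipy.optimize import minimize
class Cam:
    def __init__(s,n):
        c=viewer.get_calibration(n); s.c=c; s.p=np.array(c["position"])
        s.R=R.from_euler("xyz",c["orientation"],degrees=True).as_matrix()
        s.f=200/np.tan(np.radians(c["fov_y"]/2))
    def proj(s,P):
        q=(np.atleast_2d(P)-s.p)@s.R
        return np.c_[s.c["cx"]+s.f*q[:,0]/-q[:,2], s.c["cy"]-s.f*q[:,1]/-q[:,2]]
    def ray(s,uv,z):
        d=s.R@np.array([(uv[0]-s.c["cx"])/s.f,-(uv[1]-s.c["cy"])/s.f,-1]); return s.p+d*(z-s.p[2])/d[2]
PROF={"bottle_mid":[(0,23),(64,23),(74,16),(90,16)],"flask_mid":[(0,32),(66.5,13),(97,13),(97,13.5),(105,13.5)],"beaker_mid":[(0,26),(70,26)]}
def sil(cam,name,x,y,z0,k=8):
    a=np.linspace(0,2*np.pi,48); m=np.zeros((400,640),np.float32)
    pr=PROF[name]; m=np.zeros((400,640),np.uint8)
    rings=[cam.proj(np.c_[x+r/1e3*np.cos(a),y+r/1e3*np.sin(a),np.full(48,z0+h/1e3)]) for h,r in pr]
    for A,B in zip(rings,rings[1:]):
        hull=cv2.convexHull(np.r_[A,B].astype(np.float32))
        cv2.fillPoly(m,[np.round(hull*16).astype(np.int32)],255,cv2.LINE_AA,4)
    return m/255.
def fit(name,cams,masks,x,y,z0):
    def cost(v): return sum(np.abs(sil(c,name,v[0],v[1],z0)-m).sum()/m.sum() for c,m in zip(cams,masks))
    r=minimize(cost,[x,y],method="Nelder-Mead",options=dict(initial_simplex=[[x,y],[x+.01,y],[x,y+.01]],xatol=2e-4,fatol=1e-4))
    return r.x,r.fun/len(cams)
def best(n,t): 
    d=masks_of(n,t); return d[0] if d else None
E
python3 - <<'E'
from h import *
T,S=Cam("top"),Cam("side")
viewer.read_camera("top");viewer.read_camera("side")
for t,z in(("beaker_mid",.045),("bottle_mid",.055),("flask_mid",.065)):
    a,b=best("top",t),best("side",t)
    g=T.ray(a["location"],z+.04)
    for cs,ms in(([T],[a]),([S],[b]),([T,S],[a,b])): print(t,fit(t,cs,[m["pixels"].astype(float) for m in ms],g[0],g[1],z))
for t,uv,z in(("pan",(290,257),.045),("stir",(377,240),.055),("jack",(473,235),.065),("cork",(208.5,257.5),.03)): print(t,T.ray(uv,z))
for t,uv,z in(("pan",(371,255),.045),("jack",(373,125),.065),("cork",(354.5,341),.03)): print(t,S.ray(uv,z))
for t,uv in(("weight",(266,149)),("wash",(327,140)),("rack",(410,157))): print(t,T.ray(uv,.06))
W=Cam("wrist");print(W.p,W.c)
E
```

```text
beaker_mid (array([0.43537468, 0.10153618]), np.float64(0.14090950934364355))
beaker_mid (array([0.43345195, 0.09719519]), np.float64(0.10324830342533729))
beaker_mid (array([0.43408405, 0.10027201]), np.float64(0.13268803112209732))
bottle_mid (array([ 0.49521711, -0.10772391]), np.float64(0.1598629136468341))
bottle_mid (array([ 0.49511689, -0.10745396]), np.float64(0.14753416518122403))
bottle_mid (array([ 0.49517928, -0.10860435]), np.float64(0.15378087720283912))
flask_mid (array([ 0.51323514, -0.34168317]), np.float64(0.08888269367778708))
flask_mid (array([ 0.51366521, -0.34196772]), np.float64(0.17905882352941177))
flask_mid (array([ 0.51323512, -0.34173171]), np.float64(0.133610829229006))
pan [0.44199774 0.10530036 0.045     ]
stir [ 0.48802708 -0.10762471  0.055     ]
jack [ 0.50477631 -0.33961267  0.065     ]
cork [0.43660652 0.31057897 0.03      ]
pan [0.43517105 0.11085623 0.045     ]
jack [ 0.50367818 -0.33570169  0.065     ]
cork [0.43470927 0.31698789 0.03      ]
weight [0.7114471 0.1753095 0.06     ]
wash [0.73822797 0.02130944 0.06      ]
rack [ 0.69816684 -0.18855748  0.06      ]
[0.20009454 0.62329711 0.38532351] {'fov_y': 60.82712029141153, 'cx': 315.6732250090879, 'cy': 199.02072216798558, 'position': array([0.20009454, 0.62329711, 0.38532351]), 'orientation': array([-1.65857639e+01,  4.69163505e-02,  6.54482529e+01])}
```

Call:
apply_moves --pt "-0.945 -0.502 -0.5 0 0 0.761 1" --pt "-0.945 -0.502 -0.5 0 0 0.761 1" --pt "-0.945 -0.502 -0.5 0 0 0.761 1" --pt "-0.945 -0.502 -0.5 0 0 0.761 1" --pt "-0.945 -0.502 -0.5 0 0 0.761 1" --pt "-0.945 -0.502 -0.5 0 0 0.761 1" --pt "-0.945 -0.502 -0.5 0 0 0.761 1" --pt "-0.945 -0.502 -0.5 0 0 0.761 1" --pt "-0.945 -0.502 -0.5 0 0 0.761 1" --pt "-0.945 -0.502 -0.5 0 0 0.761 1"

```text
time_s: 2.5
tool_pos: [0.4003, 0.4213, 0.3226]
tool_rot: [180.0, -0.0, 90.2]
force: [0.2, 0.1, 0.2]
grip_width: 0.0872
grasp_force: 0.0
```

Call:
apply_moves --pt "-0.8 0.2 0 0 0 0 1" --pt "-0.8 0.2 0 0 0 0 1" --pt "-0.8 0.2 0 0 0 0 1" --pt "-0.8 0.2 0 0 0 0 1" --pt "-0.8 0.2 0 0 0 0 1" --pt "-0.8 0.2 0 0 0 0 1"

```text
time_s: 3.1
tool_pos: [0.44, 0.2627, 0.3227]
tool_rot: [-180.0, -0.1, 90.1]
force: [-0.3, -0.1, 0.2]
grip_width: 0.087
grasp_force: 0.0
```

```bash
python3 - <<'E'
from h import *
import pickle
c=viewer.get_calibration("wrist"); im=viewer.read_camera("wrist")
pickle.dump((c,im),open("w1.pkl","wb")); cv2.imwrite("pics/w1.png",im[:,:,::-1])
print(env.get_obs()["tool_pos"],c["position"],c["orientation"])
E
```

```text
[0.43964576 0.26338206 0.3224653 ] [0.44097037 0.34048188 0.48552156] [-16.55905667   0.03108842   0.16564617]
```

View pics/w1.png

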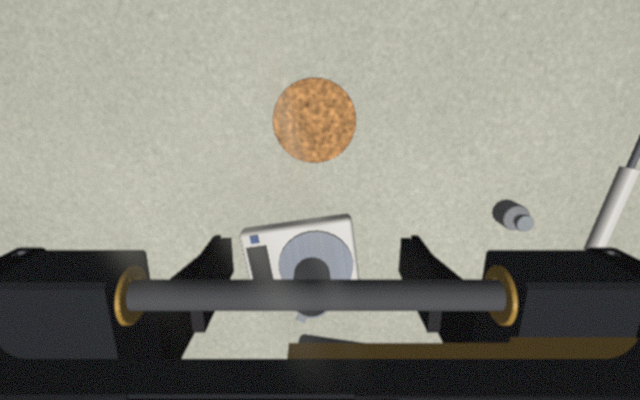

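Call:
apply_moves --pt "-0.95 0.1 0 0 0 0 1" --pt "-0.95 0.1 0 0 0 0 1" --pt "-0.95 0.1 0 0 0 0 1" --pt "-0.95 0.1 0 0 0 0 1" --pt "-0.95 0.1 0 0 0 0 1" --pt "-0.95 0.1 0 0 0 0 1"

```text
time_s: 3.75
tool_pos: [0.4607, 0.0728, 0.3226]
tool_rot: [180.0, -0.0, 90.1]
force: [0.6, 1.1, 0.6]
grip_width: 0.0869
grasp_force: 0.0
```

```bash
python3 - <<'E'
from h import *
import pickle
c=viewer.get_calibration("wrist"); im=viewer.read_camera("wrist")
pickle.dump((c,im),open("w2.pkl","wb")); cv2.imwrite("pics/w2.png",im[:,:,::-1])
print(env.get_obs()["tool_pos"],c["position"],c["orientation"])
E
```

```text
[0.46049864 0.07383642 0.32246327] [0.46169114 0.15061477 0.48545174] [-1.65832310e+01  1.48148629e-02  1.28205753e-01]
```

View pics/w2.png

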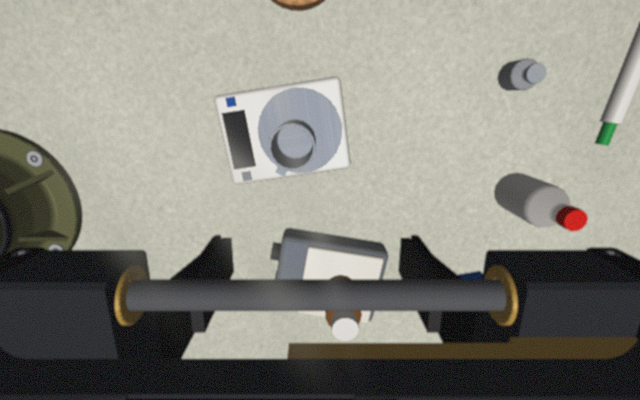

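w1 shows the cork at (315,120), unobstructed. w2 shows the pan at about (300,130) with the beaker on it. The stirrer is partly hidden, so I'll look from two more poses.

Call:
apply_moves --pt "-1 0.2 0 0 0 0 1" --pt "-1 0.2 0 0 0 0 1" --pt "-1 0.2 0 0 0 0 1" --pt "-1 0.2 0 0 0 0 1" --pt "-1 0.2 0 0 0 0 1" --pt "-1 0.2 0 0 0 0 1"

```text
time_s: 4.4
tool_pos: [0.5014, -0.1276, 0.3221]
tool_rot: [-179.9, 0.0, 90.1]
force: [0.1, -0.3, -0.6]
grip_width: 0.0868
grasp_force: 0.0
```

```bash
python3 - <<'E'
from h import *
import pickle
c=viewer.get_calibration("wrist"); im=viewer.read_camera("wrist")
pickle.dump((c,im),open("w3.pkl","wb")); cv2.imwrite("pics/w3.png",im[:,:,::-1])
E
```

```text
(no output)
```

View pics/w3.png

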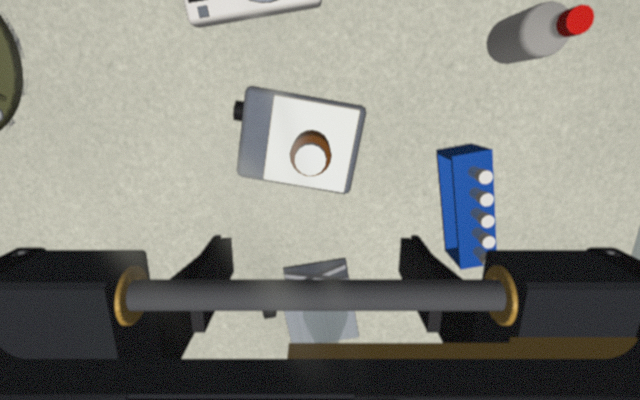

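Call:
apply_moves --pt "-1 0 0 0 0 0 1" --pt "-1 0 0 0 0 0 1" --pt "-1 0 0 0 0 0 1" --pt "-1 0 0 0 0 0 1" --pt "-1 0 0 0 0 0 1" --pt "-1 0 0 0 0 0 1"

```text
time_s: 5.05
tool_pos: [0.5018, -0.327, 0.3214]
tool_rot: [-179.9, -0.1, 90.1]
force: [0.7, 0.3, -0.3]
grip_width: 0.0871
grasp_force: 0.0
```

```bash
python3 - <<'E'
from h import *
import pickle
c=viewer.get_calibration("wrist"); im=viewer.read_camera("wrist")
pickle.dump((c,im),open("w4.pkl","wb")); cv2.imwrite("pics/w4.png",im[:,:,::-1])
print(env.get_obs()["tool_pos"])
E
```

```text
[ 0.5024701  -0.32562086  0.321686  ]
```

View pics/w4.png

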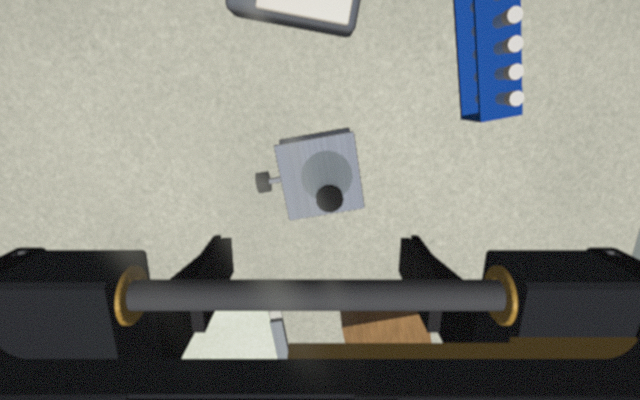

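```bash
cat > fitp.py <<'E'
from h import *
import pickle
def rect(k,g,z,half=.085):
    c,im=pickle.load(open(k,"rb")); C=Cam("wrist"); C.c=c; C.p=np.array(c["position"]); C.R=R.from_euler("xyz",c["orientation"],degrees=True).as_matrix()
    n=int(half*4000)
    # pixel col -> x, row -> -y ; 0.5 mm/px
    W=np.array([[g[0]-half,g[1]+half,z],[g[0]+half,g[1]+half,z],[g[0]+half,g[1]-half,z],[g[0]-half,g[1]-half,z]])
    H=cv2.getPerspectiveTransform(C.proj(W).astype(np.float32),np.float32([[0,0],[n,0],[n,n],[0,n]]))
    return cv2.warpPerspective(im,H,(n,n)),C
def shape_fit(mask,shape,size,g,half=.085):
    n=mask.shape[0]; px=n/(2*half)
    def cost(v):
        m=np.zeros((n,n),np.uint8)
        if shape=="o": cv2.circle(m,(int(v[0]*16),int(v[1]*16)),int(size/2*px*16),255,-1,cv2.LINE_AA,4)
        else: cv2.fillPoly(m,[np.round(cv2.boxPoints(((v[0],v[1]),(size*px,size*px),v[2]))*16).astype(np.int32)],255,cv2.LINE_AA,4)
        return np.abs(m/255.-mask).sum()
    bestr=None
    for a in ([0] if shape=="o" else [-15,0,15]):
        x0=[n/2,n/2]+([] if shape=="o" else [a]); sx=[x0]+[[x0[j]+(12*(i==j)) for j in range(len(x0))] for i in range(len(x0))]
        r=minimize(cost,x0,method="Nelder-Mead",options=dict(initial_simplex=sx,xatol=.05,fatol=1))
        if bestr is None or r.fun<bestr.fun: bestr=r
    v=bestr.x
    return np.array([g[0]-half+v[0]/px,g[1]+half-v[1]/px]),v,bestr.fun/mask.sum()
E
python3 - <<'E'
from fitp import *
J=[("cork","w1.pkl",(.436,.312),.03,"o",.110),("pan","w2.pkl",(.440,.107),.045,"o",.108),("stir","w3.pkl",(.488,-.107),.055,"s",.108),("jack","w4.pkl",(.504,-.338),.065,"s",.100)]
tiles=[]
for n,k,g,z,s,size in J:
    im,C=rect(k,g,z); hsv=cv2.cvtColor(im,cv2.COLOR_RGB2HSV).astype(int); r,gg,b=[im[...,i].astype(int) for i in range(3)]
    if n=="cork": m=(r-b>45)
    if n in("pan","jack"): m=(b-r>4)
    if n=="stir": m=(im.min(2)>205)
    m=m.astype(np.uint8); m=cv2.morphologyEx(m,cv2.MORPH_OPEN,np.ones((7,7)))
    _,lab,st,_=cv2.connectedComponentsWithStats(m); m=(lab==1+st[1:,4].argmax()).astype(np.uint8)
    cs,_=cv2.findContours(m,0,2); h=cv2.convexHull(np.vstack(cs)); m=np.zeros_like(m); cv2.fillPoly(m,[h],1)
    p,v,e=shape_fit(m.astype(float),s,size,g); print(n,p.round(4),v.round(1),round(e,3),"eqdiam/side mm",np.sqrt(m.sum()*(4/np.pi if s=="o" else 1))*.5)
    t=im[:,:,::-1].copy(); cv2.drawContours(t,[h],-1,(0,255,0),1)
    if s=="o": cv2.circle(t,(int(v[0]),int(v[1])),int(size*1000),(0,0,255),1)
    else: cv2.polylines(t,[np.intp(cv2.boxPoints(((v[0],v[1]),(size*2000,)*2,v[2])))],1,(0,0,255),1)
    tiles.append(cv2.resize(t,(290,290)))
cv2.imwrite("pics/fit.png",np.vstack([np.hstack(tiles[:2]),np.hstack(tiles[2:])]))
E
```

```text
cork [0.4389 0.3111] [175.7 171.9] 0.034 eqdiam/side mm 108.70719628696726
pan [0.4407 0.1083] [171.5 167.5] 0.043 eqdiam/side mm 107.90485311938885
stir [ 0.495 -0.107] [184.  170.   10.1] 0.08 eqdiam/side mm 104.44137111317526
jack [ 0.5075 -0.3437] [177.  181.5 -10.5] 0.04 eqdiam/side mm 100.21102733731453
```

View pics/fit.png

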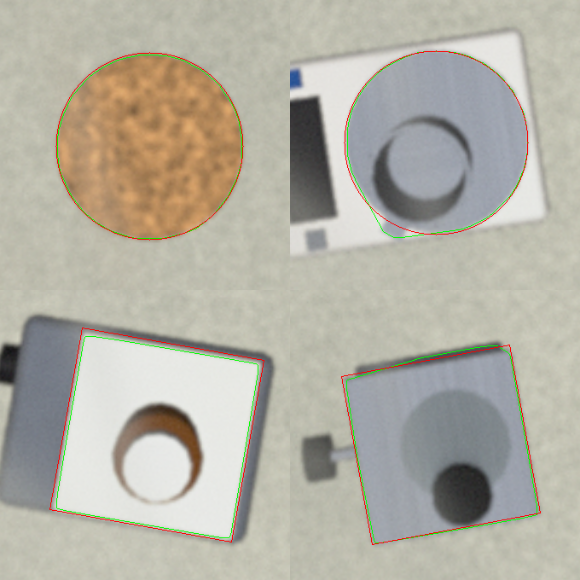

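The fits look good: cork (.439,.311), pan (.4405,.108), stirrer (.4955,-.1075), jack (.5075,-.344). Next I'll fetch the beaker.

Call:
apply_moves --pt "1 0 0 0 0 0 1" --pt "1 0 0 0 0 0 1" --pt "1 0 0 0 0 0 1" --pt "1 0 0 0 0 0 1" --pt "1 0 0 0 0 0 1" --pt "1 0 0 0 0 0 1"

```text
time_s: 5.7
tool_pos: [0.5012, -0.124, 0.3229]
tool_rot: [179.9, -0.1, 90.6]
force: [0.6, -0.6, -0.7]
grip_width: 0.0868
grasp_force: 0.0
```

Call:
apply_moves --pt "1 -0.34 0 0 0 0 1" --pt "1 -0.34 0 0 0 0 1" --pt "1 -0.34 0 0 0 0 1" --pt "1 -0.34 0 0 0 0 1" --pt "1 -0.34 0 0 0 0 1" --pt "1 -0.34 0 0 0 0 1" --pt "1 -0.34 0.4 0 0 0 1" --pt "1 -0.34 0.4 0 0 0 1" --pt "1 -0.34 0.4 0 0 0 1"

```text
time_s: 6.6
tool_pos: [0.4306, 0.0682, 0.2389]
tool_rot: [-179.6, 0.2, 89.8]
force: [0.2, -0.6, 0.6]
grip_width: 0.0869
grasp_force: 0.0
```

```bash
python3 - <<'E'
from h import *
o=env.get_obs();print(o["tool_pos"],o["tool_rot"])
T,S=Cam("top"),Cam("side")
viewer.read_camera("side");viewer.read_camera("wrist")
W=Cam("wrist")
for n,C in(("side",S),("wrist",W)):
    b=best(n,"beaker_mid")
    if b: print(n,b["conf"],b["pixels"].sum(),b["location"],fit("beaker_mid",[C],[b["pixels"].astype(float)],.434,.10,.045))
E
```

```text
[0.43062483 0.06821382 0.23890057] [-179.60845403    0.18634991   89.82140003]
wrist 0.91 3139 [317.6, 155.7] (array([0.43663352, 0.09938738]), np.float64(0.07632754280431511))
```

Call:
apply_moves --pt "0.155 0.02 0 0 0 0 1" --pt "0.155 0.02 0.2 0 0 0 1" --pt "0.155 0.02 0.4 0 0 0 1" --pt "0.155 0.02 0.6 0 0 0 1" --pt "0.155 0.02 0.7 0 0 0 1" --pt "0.155 0.02 0.8 0 0 0 1" --pt "0.155 0.02 0.86 0 0 0 1" --pt "0.155 0.02 0.86 0 0 0 1" --pt "0.155 0.02 0.86 0 0 0 1"

```text
time_s: 7.7
tool_pos: [0.4378, 0.1026, 0.0718]
tool_rot: [179.9, -0.0, 90.0]
force: [-1.0, -0.4, -0.5]
grip_width: 0.0869
grasp_force: 0.0
```

Call:
apply_moves --pt "0 0 0 0 0 0 0.5" --pt "0 0 0 0 0 0 0.5" --pt "0 0 0 0 0 0 0.5" --pt "0 0 0 0 0 0 0.4" --pt "0 0 0 0 0 0 0.4" --pt "0 0 0 0 0 0 0.4" --pt "0 0 0 0 0 0 0.4" --pt "0 0 0 0 0 0 0.4" --pt "0 0 0 0 0 0 0.4" --grip_force 15

```text
time_s: 8.6
tool_pos: [0.4362, 0.1023, 0.0706]
tool_rot: [-179.9, 0.0, 90.0]
force: [-3.4, 0.5, 4.0]
grip_width: 0.0515
grasp_force: 15.0
```

Call:
apply_moves --pt "0 0 -0.05 0 0 0 0.4" --pt "0 0 -0.12 0 0 0 0.4" --pt "0 0 -0.22 0 0 0 0.4" --pt "0 0 -0.35 0 0 0 0.4" --pt "0 0 -0.4 0 0 0 0.4" --pt "0 0 -0.4 0 0 0 0.4"

```text
time_s: 9.2
tool_pos: [0.438, 0.1027, 0.1521]
tool_rot: [179.8, -0.1, 90.0]
force: [-0.3, -0.1, -3.1]
grip_width: 0.0519
grasp_force: 15.0
```

Call:
apply_moves --pt "0.07 0 0 0 0 0 0.4" --pt "0.2 0 0 0 0 0 0.4" --pt "0.38 0 0 0 0 0 0.4" --pt "0.56 0 0 0 0 0 0.4" --pt "0.74 0 0 0 0 0 0.4" --pt "0.88 0 0 0 0 0 0.4" --pt "0.96 0 0 0 0 0 0.4" --pt "1 0 0 0 0 0 0.4" --pt "1 0 0 0 0 0 0.4" --pt "1 0 0 0 0 0 0.4" --pt "1 0 0 0 0 0 0.4"

```text
time_s: 10.3
tool_pos: [0.4369, 0.3007, 0.1506]
tool_rot: [180.0, 0.0, 89.9]
force: [-0.8, -0.1, -1.7]
grip_width: 0.0514
grasp_force: 15.0
```

Call:
apply_moves --pt "0.03 0 0 0 0 0 0.4" --pt "0.06 0.01 0.05 0 0 0 0.4" --pt "0.06 0.01 0.15 0 0 0 0.4" --pt "0.06 0.01 0.25 0 0 0 0.4" --pt "0.06 0.01 0.35 0 0 0 0.4" --pt "0.06 0.01 0.41 0 0 0 0.4" --pt "0.06 0.01 0.44 0 0 0 0.4" --pt "0.06 0.01 0.455 0 0 0 0.4" --pt "0.06 0.01 0.46 0 0 0 0.4" --pt "0.06 0.01 0.46 0 0 0 0.4" --pt "0.06 0.01 0.46 0 0 0 0.4"

```text
time_s: 11.4
tool_pos: [0.4389, 0.3147, 0.0594]
tool_rot: [179.9, -0.1, 90.0]
force: [-0.1, -0.6, -1.7]
grip_width: 0.0517
grasp_force: 15.0
```

Call:
apply_moves --pt "0 0 0.005 0 0 0 0.4" --pt "0 0 0.01 0 0 0 0.4" --pt "0 0 0.015 0 0 0 0.4" --pt "0 0 0.015 0 0 0 0.4" --pt "0 0 0.015 0 0 0 0.4"

```text
time_s: 11.9
tool_pos: [0.4386, 0.3144, 0.0557]
tool_rot: [180.0, -0.0, 90.0]
force: [0.2, 0.1, -0.3]
grip_width: 0.0517
grasp_force: 15.0
```

Force has risen from -1.7 to -0.3, so contact is near. I'll step down a little more.

Call:
apply_moves --pt "0 0 0.004 0 0 0 0.4" --pt "0 0 0.008 0 0 0 0.4" --pt "0 0 0.008 0 0 0 0.4" --pt "0 0 0.008 0 0 0 0.4"

```text
time_s: 12.3
tool_pos: [0.4386, 0.3144, 0.0556]
tool_rot: [-180.0, -0.0, 90.0]
force: [-3.6, -2.4, 9.3]
grip_width: 0.0515
grasp_force: 15.0
```

Call:
apply_moves --pt "0 0 -0.003 0 0 0 0.65" --pt "0 0 -0.003 0 0 0 0.75" --pt "0 0 -0.003 0 0 0 1" --pt "0 0 -0.003 0 0 0 1" --pt "0 0 -0.003 0 0 0 1" --pt "0 0 -0.1 0 0 0 1" --pt "0 0 -0.3 0 0 0 1" --pt "0 0 -0.5 0 0 0 1" --pt "0 0 -0.7 0 0 0 1" --pt "0 0 -0.9 0 0 0 1"

```text
time_s: 13.3
tool_pos: [0.4383, 0.3141, 0.2356]
tool_rot: [180.0, -0.0, 90.0]
force: [0.7, 1.2, 0.1]
grip_width: 0.087
grasp_force: 0.0
```

Call:
apply_moves --pt "-1 0.13 0 0 0 0 1" --pt "-1 0.13 0 0 0 0 1" --pt "-1 0.13 0 0 0 0 1" --pt "-1 0.13 0 0 0 0 1" --pt "-1 0.13 0 0 0 0 1" --pt "-1 0.13 0 0 0 0 1"

```text
time_s: 13.9
tool_pos: [0.4648, 0.1132, 0.2342]
tool_rot: [180.0, -0.1, 89.8]
force: [0.1, 1.0, 0.8]
grip_width: 0.0868
grasp_force: 0.0
```

Call:
apply_moves --pt "-1 0.13 0 0 0 0 1" --pt "-1 0.13 0 0 0 0 1" --pt "-1 0.13 0 0 0 0 1" --pt "-1 0.13 0 0 0 0 1" --pt "-1 0.13 0 0 0 0 1" --pt "-1 0.13 0 0 0 0 1" --pt "-1 0.13 0 0 0 0 1"

```text
time_s: 14.6
tool_pos: [0.491, -0.083, 0.2336]
tool_rot: [-180.0, -0.0, 90.2]
force: [-0.8, 0.5, 0.7]
grip_width: 0.087
grasp_force: 0.0
```

```bash
cat > look.py <<'E'
from h import *
def look(cams,name,z,g):
    o=env.get_obs();print(o["time_s"],o["tool_pos"],o["force"])
    for n in cams:
        C=Cam(n);viewer.read_camera(n);b=best(n,name)
        if b: print(n,name,round(b["conf"],2),b["pixels"].sum(),fit(name,[C],[b["pixels"].astype(float)],*g,z))
E
python3 - <<'E'
from look import *
look(["side","top"],"beaker_mid",.03,(.439,.311)); look(["wrist"],"bottle_mid",.055,(.495,-.108))
E
```

```text
14.6 [ 0.49099502 -0.08295355  0.23364378] [-0.82538785  0.46784456  0.74501609]
side beaker_mid 0.82 889 (array([0.43795672, 0.3115455 ]), np.float64(0.09861267341582303))
top beaker_mid 0.75 496 (array([0.4378552, 0.3135135]), np.float64(0.1508064516129032))
14.8 [ 0.49082082 -0.08391368  0.23382852] [-0.06682476 -0.68440345 -0.37663926]
wrist bottle_mid 0.62 2919 (array([ 0.49626464, -0.11095238]), np.float64(0.06892637150783575))
```

Call:
apply_moves --pt "-0.128 0.022 0 0 0 0 1" --pt "-0.128 0.022 0.15 0 0 0 1" --pt "-0.128 0.022 0.35 0 0 0 1" --pt "-0.128 0.022 0.52 0 0 0 1" --pt "-0.128 0.022 0.64 0 0 0 1" --pt "-0.128 0.022 0.72 0 0 0 1" --pt "-0.128 0.022 0.753 0 0 0 1" --pt "-0.128 0.022 0.753 0 0 0 1" --pt "-0.128 0.022 0.753 0 0 0 1"

```text
time_s: 15.8
tool_pos: [0.4958, -0.1113, 0.0842]
tool_rot: [179.9, 0.0, 90.0]
force: [0.5, 1.0, 0.5]
grip_width: 0.0868
grasp_force: 0.0
```

Call:
apply_moves --pt "0 0 0 0 0 0 0.6" --pt "0 0 0 0 0 0 0.5" --pt "0 0 0 0 0 0 0.4" --pt "0 0 0 0 0 0 0.35" --pt "0 0 0 0 0 0 0.35" --pt "0 0 0 0 0 0 0.35" --pt "0 0 0 0 0 0 0.35" --pt "0 0 0 0 0 0 0.35" --pt "0 0 0 0 0 0 0.35" --grip_force 15

```text
time_s: 16.7
tool_pos: [0.4952, -0.1113, 0.0834]
tool_rot: [180.0, -0.0, 90.0]
force: [0.8, -0.2, 0.0]
grip_width: 0.046
grasp_force: 15.0
```

Call:
apply_moves --pt "0 0 -0.05 0 0 0 0.35" --pt "0 0 -0.12 0 0 0 0.35" --pt "0 0 -0.22 0 0 0 0.35" --pt "0 0 -0.35 0 0 0 0.35" --pt "0 0 -0.4 0 0 0 0.35" --pt "0 0 -0.4 0 0 0 0.35"

```text
time_s: 17.3
tool_pos: [0.4964, -0.1114, 0.1654]
tool_rot: [179.8, -0.0, 90.0]
force: [-0.2, 0.5, -2.3]
grip_width: 0.0455
grasp_force: 15.0
```

Call:
apply_moves --pt "0.07 -0.02 0 0 0 0 0.35" --pt "0.2 -0.06 0 0 0 0 0.35" --pt "0.38 -0.11 0 0 0 0 0.35" --pt "0.56 -0.16 0 0 0 0 0.35" --pt "0.74 -0.22 0 0 0 0 0.35" --pt "0.9 -0.26 0 0 0 0 0.35" --pt "0.97 -0.278 0 0 0 0 0.35" --pt "1 -0.278 0 0 0 0 0.35" --pt "1 -0.278 0 0 0 0 0.35" --pt "1 -0.278 0 0 0 0 0.35"

```text
time_s: 18.3
tool_pos: [0.4395, 0.0874, 0.1629]
tool_rot: [-180.0, 0.0, 89.9]
force: [-0.4, -0.2, -1.8]
grip_width: 0.0453
grasp_force: 15.0
```

Call:
apply_moves --pt "0.05 0 0 0 0 0 0.35" --pt "0.09 0 0.05 0 0 0 0.35" --pt "0.09 0 0.15 0 0 0 0.35" --pt "0.09 0 0.25 0 0 0 0.35" --pt "0.09 0 0.33 0 0 0 0.35" --pt "0.09 0 0.39 0 0 0 0.35" --pt "0.09 0 0.42 0 0 0 0.35" --pt "0.09 0 0.432 0 0 0 0.35" --pt "0.09 0 0.432 0 0 0 0.35" --pt "0.09 0 0.432 0 0 0 0.35"

```text
time_s: 19.3
tool_pos: [0.44, 0.1069, 0.0776]
tool_rot: [179.9, -0.0, 90.0]
force: [-0.3, 0.1, -0.5]
grip_width: 0.0459
grasp_force: 15.0
```

Call:
apply_moves --pt "0 0 0.005 0 0 0 0.35" --pt "0 0 0.01 0 0 0 0.35" --pt "0 0 0.015 0 0 0 0.35" --pt "0 0 0.018 0 0 0 0.35" --pt "0 0 0.018 0 0 0 0.35" --pt "0 0 0.018 0 0 0 0.35"

```text
time_s: 19.9
tool_pos: [0.4394, 0.1067, 0.0734]
tool_rot: [180.0, -0.0, 90.0]
force: [-0.5, 0.3, -0.6]
grip_width: 0.0458
grasp_force: 15.0
```

Call:
apply_moves --pt "0 0 0.004 0 0 0 0.35" --pt "0 0 0.007 0 0 0 0.35" --pt "0 0 0.007 0 0 0 0.35" --pt "0 0 0.007 0 0 0 0.35"

```text
time_s: 20.3
tool_pos: [0.4395, 0.1067, 0.0733]
tool_rot: [-180.0, -0.0, 90.0]
force: [-4.1, -1.7, 11.0]
grip_width: 0.0455
grasp_force: 15.0
```

Call:
apply_moves --pt "0 0 -0.003 0 0 0 0.6" --pt "0 0 -0.003 0 0 0 0.7" --pt "0 0 -0.003 0 0 0 1" --pt "0 0 -0.003 0 0 0 1" --pt "0 0 -0.003 0 0 0 1" --pt "0 0 -0.1 0 0 0 1" --pt "0 0 -0.3 0 0 0 1" --pt "0 0 -0.5 0 0 0 1" --pt "0 0 -0.75 0 0 0 1" --pt "0 0 -0.97 0 0 0 1"

```text
time_s: 21.3
tool_pos: [0.4393, 0.1066, 0.2682]
tool_rot: [179.9, -0.0, 90.0]
force: [1.6, 0.5, -0.7]
grip_width: 0.0873
grasp_force: 0.0
```

Call:
apply_moves --pt "-1 0.18 0 0 0 0 1" --pt "-1 0.18 0 0 0 0 1" --pt "-1 0.18 0 0 0 0 1" --pt "-1 0.18 0 0 0 0 1" --pt "-1 0.18 0 0 0 0 1" --pt "-1 0.18 0 0 0 0 1"

```text
time_s: 21.9
tool_pos: [0.4754, -0.0947, 0.2659]
tool_rot: [-180.0, -0.0, 89.8]
force: [0.1, 1.0, -1.2]
grip_width: 0.0867
grasp_force: 0.0
```

Call:
apply_moves --pt "-1 0.18 0 0 0 0 1" --pt "-1 0.18 0 0 0 0 1" --pt "-1 0.18 0 0 0 0 1" --pt "-1 0.18 0 0 0 0 1" --pt "-1 0.18 0 0 0 0 1" --pt "-1 0.18 0 0 0 0 1" --pt "-1 0.18 0 0 0 0 1" --pt "-1 0.18 0 0 0 0 1"

```text
time_s: 22.7
tool_pos: [0.5125, -0.2904, 0.266]
tool_rot: [179.9, -0.1, 90.3]
force: [-0.7, 0.3, 0.2]
grip_width: 0.0871
grasp_force: 0.0
```

```bash
python3 - <<'E'
from look import *
look(["side","top"],"bottle_mid",.045,(.44,.108)); look(["wrist"],"flask_mid",.065,(.513,-.342))
E
```

```text
22.7 [ 0.51252026 -0.2903915   0.2659946 ] [-0.65453579  0.29781128  0.20511743]
side bottle_mid 0.86 651 (array([0.43721498, 0.10837894]), np.float64(0.09561157796451913))
top bottle_mid 0.79 333 (array([0.43948833, 0.10883532]), np.float64(0.18363068951304243))
22.9 [ 0.51204602 -0.29192697  0.26637269] [ 0.25112136  0.31925274 -0.23110682]
wrist flask_mid 0.73 3300 (array([ 0.51538773, -0.34456356]), np.float64(0.05250148544266192))
```

Call:
apply_moves --pt "-0.15 0.012 0 0 0 0 1" --pt "-0.255 0.012 0 0 0 0 1" --pt "-0.255 0.012 0.05 0 0 0 1" --pt "-0.255 0.012 0.2 0 0 0 1" --pt "-0.255 0.012 0.37 0 0 0 1" --pt "-0.255 0.012 0.52 0 0 0 1" --pt "-0.255 0.012 0.62 0 0 0 1" --pt "-0.255 0.012 0.67 0 0 0 1" --pt "-0.255 0.012 0.67 0 0 0 1" --pt "-0.255 0.012 0.67 0 0 0 1"

```text
time_s: 24.0
tool_pos: [0.5146, -0.3442, 0.1328]
tool_rot: [179.9, 0.0, 90.1]
force: [-0.7, 0.1, -0.2]
grip_width: 0.0868
grasp_force: 0.0
```

Call:
apply_moves --pt "0 0 0 0 0 0 0.5" --pt "0 0 0 0 0 0 0.4" --pt "0 0 0 0 0 0 0.3" --pt "0 0 0 0 0 0 0.2" --pt "0 0 0 0 0 0 0.15" --pt "0 0 0 0 0 0 0.15" --pt "0 0 0 0 0 0 0.15" --pt "0 0 0 0 0 0 0.15" --pt "0 0 0 0 0 0 0.15" --pt "0 0 0 0 0 0 0.15" --grip_force 15

```text
time_s: 25.0
tool_pos: [0.5142, -0.3442, 0.132]
tool_rot: [180.0, -0.0, 90.0]
force: [0.0, -0.5, 0.4]
grip_width: 0.0254
grasp_force: 16.5
```

Call:
apply_moves --pt "0 0 -0.05 0 0 0 0.15" --pt "0 0 -0.12 0 0 0 0.15" --pt "0 0 -0.22 0 0 0 0.15" --pt "0 0 -0.3 0 0 0 0.15" --pt "0 0 -0.3 0 0 0 0.15" --pt "0 0 -0.3 0 0 0 0.15"

```text
time_s: 25.6
tool_pos: [0.5142, -0.3443, 0.1923]
tool_rot: [179.9, -0.0, 90.0]
force: [0.0, 0.2, -1.8]
grip_width: 0.025
grasp_force: 16.4
```

Call:
apply_moves --pt "0.07 0 0 0 0 0 0.15" --pt "0.2 -0.02 0 0 0 0 0.15" --pt "0.38 -0.04 0 0 0 0 0.15" --pt "0.56 -0.06 0 0 0 0 0.15" --pt "0.74 -0.08 0 0 0 0 0.15" --pt "0.9 -0.094 0 0 0 0 0.15" --pt "1 -0.094 0 0 0 0 0.15" --pt "1 -0.094 0 0 0 0 0.15" --pt "1 -0.094 0 0 0 0 0.15"

```text
time_s: 26.5
tool_pos: [0.4947, -0.1442, 0.1914]
tool_rot: [-180.0, 0.0, 90.1]
force: [-0.3, -0.7, -1.3]
grip_width: 0.0254
grasp_force: 16.2
```

Call:
apply_moves --pt "0.08 0 0 0 0 0 0.15" --pt "0.15 0 0 0 0 0 0.15" --pt "0.185 0 0.03 0 0 0 0.15" --pt "0.185 0 0.1 0 0 0 0.15" --pt "0.185 0 0.18 0 0 0 0.15" --pt "0.185 0 0.25 0 0 0 0.15" --pt "0.185 0 0.3 0 0 0 0.15" --pt "0.185 0 0.325 0 0 0 0.15" --pt "0.185 0 0.332 0 0 0 0.15" --pt "0.185 0 0.332 0 0 0 0.15" --pt "0.185 0 0.332 0 0 0 0.15"

```text
time_s: 27.6
tool_pos: [0.4956, -0.1074, 0.1261]
tool_rot: [179.9, -0.0, 90.0]
force: [0.7, 0.9, -1.4]
grip_width: 0.0255
grasp_force: 16.4
```

Call:
apply_moves --pt "0 0 0.005 0 0 0 0.15" --pt "0 0 0.01 0 0 0 0.15" --pt "0 0 0.015 0 0 0 0.15" --pt "0 0 0.018 0 0 0 0.15" --pt "0 0 0.018 0 0 0 0.15" --pt "0 0 0.018 0 0 0 0.15"

```text
time_s: 28.2
tool_pos: [0.4951, -0.1073, 0.122]
tool_rot: [180.0, -0.0, 90.0]
force: [-0.3, 0.2, -0.5]
grip_width: 0.0255
grasp_force: 16.4
```

Call:
apply_moves --pt "0 0 0.004 0 0 0 0.15" --pt "0 0 0.007 0 0 0 0.15" --pt "0 0 0.007 0 0 0 0.15" --pt "0 0 0.007 0 0 0 0.15"

```text
time_s: 28.6
tool_pos: [0.4957, -0.1076, 0.1216]
tool_rot: [179.9, -0.0, 90.0]
force: [-2.2, 0.2, 6.8]
grip_width: 0.0254
grasp_force: 15.0
```

Contact. Release, rise and go to the cork.

Call:
apply_moves --pt "0 0 -0.003 0 0 0 0.35" --pt "0 0 -0.003 0 0 0 0.5" --pt "0 0 -0.003 0 0 0 1" --pt "0 0 -0.003 0 0 0 1" --pt "0 0 -0.003 0 0 0 1" --pt "0 0 -0.003 0 0 0 1" --pt "0 0 -0.1 0 0 0 1" --pt "0 0 -0.3 0 0 0 1" --pt "0 0 -0.5 0 0 0 1" --pt "0 0 -0.7 0 0 0 1"

```text
time_s: 29.6
tool_pos: [0.4947, -0.1074, 0.262]
tool_rot: [180.0, -0.0, 90.0]
force: [0.9, 0.1, 0.2]
grip_width: 0.0856
grasp_force: 0.0
```

Call:
apply_moves --pt "1 -0.14 0 0 0 0 1" --pt "1 -0.14 0 0 0 0 1" --pt "1 -0.14 0 0 0 0 1" --pt "1 -0.14 0 0 0 0 1" --pt "1 -0.14 0 0 0 0 1" --pt "1 -0.14 0 0 0 0 1"

```text
time_s: 30.2
tool_pos: [0.4667, 0.0938, 0.2604]
tool_rot: [-180.0, 0.1, 90.2]
force: [-0.5, -1.1, -0.3]
grip_width: 0.087
grasp_force: 0.0
```

Call:
apply_moves --pt "1 -0.14 0 0 0 0 1" --pt "1 -0.14 0 0 0 0 1" --pt "1 -0.14 0 0 0 0 1" --pt "1 -0.14 0 0 0 0 1" --pt "1 -0.14 0 0 0 0 1" --pt "1 -0.14 0 0 0 0 1" --pt "1 -0.14 0.2 0 0 0 1" --pt "1 -0.14 0.2 0 0 0 1" --pt "1 -0.14 0.2 0 0 0 1"

```text
time_s: 31.1
tool_pos: [0.4396, 0.2903, 0.2208]
tool_rot: [-180.0, 0.1, 89.8]
force: [1.0, -0.3, 0.9]
grip_width: 0.0869
grasp_force: 0.0
```

```bash
python3 - <<'E'
from look import *
look(["side","top"],"flask_mid",.055,(.495,-.1075)); look(["wrist"],"beaker_mid",.03,(.438,.312))
E
```

```text
31.1 [0.43961187 0.29025104 0.22082806] [ 0.95962666 -0.34892053  0.86361651]
top flask_mid 0.58 532 (array([ 0.494369  , -0.10420682]), np.float64(0.10171752911690993))
31.3 [0.43994232 0.29261003 0.22230649] [0.43422696 0.8275031  0.16227612]
wrist beaker_mid 0.65 3253 (array([0.43947368, 0.31004881]), np.float64(0.08344635118111185))
```

Call:
apply_moves --pt "0.097 -0.007 0 0 0 0 1" --pt "0.097 -0.007 0.15 0 0 0 1" --pt "0.097 -0.007 0.35 0 0 0 1" --pt "0.097 -0.007 0.55 0 0 0 1" --pt "0.097 -0.007 0.7 0 0 0 1" --pt "0.097 -0.007 0.79 0 0 0 1" --pt "0.097 -0.007 0.835 0 0 0 1" --pt "0.097 -0.007 0.835 0 0 0 1" --pt "0.097 -0.007 0.835 0 0 0 1"

```text
time_s: 32.3
tool_pos: [0.4381, 0.3132, 0.0545]
tool_rot: [179.9, -0.1, 90.1]
force: [0.7, 0.4, -0.9]
grip_width: 0.087
grasp_force: 0.0
```

Call:
apply_moves --pt "0 0 0 0 0 0 0.6" --pt "0 0 0 0 0 0 0.5" --pt "0 0 0 0 0 0 0.4" --pt "0 0 0 0 0 0 0.4" --pt "0 0 0 0 0 0 0.4" --pt "0 0 0 0 0 0 0.4" --pt "0 0 0 0 0 0 0.4" --pt "0 0 0 0 0 0 0.4" --grip_force 15

```text
time_s: 33.1
tool_pos: [0.4377, 0.3122, 0.0538]
tool_rot: [180.0, -0.0, 90.0]
force: [0.1, 0.3, 1.1]
grip_width: 0.0518
grasp_force: 15.0
```

Call:
apply_moves --pt "0 0 -0.05 0 0 0 0.4" --pt "0 0 -0.12 0 0 0 0.4" --pt "0 0 -0.25 0 0 0 0.4" --pt "0 0 -0.4 0 0 0 0.4" --pt "0 0 -0.6 0 0 0 0.4" --pt "0 0 -0.8 0 0 0 0.4" --pt "0 0 -0.95 0 0 0 0.4" --pt "0 0 -1 0 0 0 0.4" --pt "0 0 -1 0 0 0 0.4" --pt "0 0 -1 0 0 0 0.4"

```text
time_s: 34.1
tool_pos: [0.4367, 0.3116, 0.2521]
tool_rot: [-179.9, 0.1, 90.0]
force: [0.0, 0.6, -2.0]
grip_width: 0.0517
grasp_force: 15.0
```

Call:
apply_moves --pt "-0.07 0.01 0 0 0 0 0.4" --pt "-0.2 0.03 0 0 0 0 0.4" --pt "-0.4 0.05 0 0 0 0 0.4" --pt "-0.6 0.08 0 0 0 0 0.4" --pt "-0.8 0.11 0 0 0 0 0.4" --pt "-1 0.12 0 0 0 0 0.4"

```text
time_s: 34.7
tool_pos: [0.4609, 0.1088, 0.2519]
tool_rot: [-179.9, 0.1, 90.0]
force: [1.2, -0.8, -1.9]
grip_width: 0.0517
grasp_force: 15.0
```

Call:
apply_moves --pt "-0.2 0.03 0 0 0 0 0.4" --pt "-0.4 0.05 0 0 0 0 0.4" --pt "-0.6 0.08 0 0 0 0 0.4" --pt "-0.8 0.11 0 0 0 0 0.4" --pt "-1 0.12 0 0 0 0 0.4"

```text
time_s: 35.2
tool_pos: [0.4844, -0.0906, 0.2521]
tool_rot: [-179.9, 0.0, 90.0]
force: [0.5, -0.2, -2.3]
grip_width: 0.0516
grasp_force: 15.0
```

Call:
apply_moves --pt "-0.2 0.03 0 0 0 0 0.4" --pt "-0.4 0.05 0 0 0 0 0.4" --pt "-0.6 0.07 0 0 0 0 0.4" --pt "-0.8 0.09 0 0 0 0 0.4" --pt "-0.95 0.1 0 0 0 0 0.4" --pt "-1 0.1 0 0 0 0 0.4" --pt "-1 0.1 0 0 0 0 0.4" --pt "-1 0.1 0 0 0 0 0.4" --pt "-1 0.1 0 0 0 0 0.4"

```text
time_s: 36.1
tool_pos: [0.5061, -0.2859, 0.2532]
tool_rot: [-180.0, -0.1, 90.2]
force: [0.3, 0.1, -1.5]
grip_width: 0.0514
grasp_force: 15.0
```

Call:
apply_moves --pt "-0.15 0.005 0 0 0 0 0.4" --pt "-0.28 0.005 0.1 0 0 0 0.4" --pt "-0.28 0.005 0.25 0 0 0 0.4" --pt "-0.28 0.005 0.42 0 0 0 0.4" --pt "-0.28 0.005 0.57 0 0 0 0.4" --pt "-0.28 0.005 0.68 0 0 0 0.4" --pt "-0.28 0.005 0.76 0 0 0 0.4" --pt "-0.28 0.005 0.795 0 0 0 0.4" --pt "-0.28 0.005 0.8 0 0 0 0.4" --pt "-0.28 0.005 0.8 0 0 0 0.4" --pt "-0.28 0.005 0.8 0 0 0 0.4"

```text
time_s: 37.2
tool_pos: [0.5076, -0.3444, 0.0948]
tool_rot: [179.9, 0.0, 90.0]
force: [0.4, -0.8, -1.0]
grip_width: 0.0516
grasp_force: 15.0
```

Call:
apply_moves --pt "0 0 0.005 0 0 0 0.4" --pt "0 0 0.01 0 0 0 0.4" --pt "0 0 0.015 0 0 0 0.4" --pt "0 0 0.02 0 0 0 0.4" --pt "0 0 0.022 0 0 0 0.4" --pt "0 0 0.022 0 0 0 0.4" --pt "0 0 0.022 0 0 0 0.4"

```text
time_s: 37.9
tool_pos: [0.5069, -0.3439, 0.0891]
tool_rot: [180.0, -0.0, 90.0]
force: [-0.2, 0.6, -1.2]
grip_width: 0.0514
grasp_force: 15.0
```

Call:
apply_moves --pt "0 0 0.004 0 0 0 0.4" --pt "0 0 0.008 0 0 0 0.4" --pt "0 0 0.008 0 0 0 0.4" --pt "0 0 0.008 0 0 0 0.4"

```text
time_s: 38.3
tool_pos: [0.507, -0.344, 0.0888]
tool_rot: [180.0, -0.0, 90.0]
force: [-0.8, 3.1, 6.5]
grip_width: 0.0513
grasp_force: 15.0
```

Call:
apply_moves --pt "0 0 -0.003 0 0 0 0.65" --pt "0 0 -0.003 0 0 0 0.75" --pt "0 0 -0.003 0 0 0 1" --pt "0 0 -0.003 0 0 0 1" --pt "0 0 -0.003 0 0 0 1" --pt "0 0 -0.1 0 0 0 1" --pt "0 0 -0.3 0 0 0 1" --pt "0 0 -0.5 0 0 0 1" --pt "0 0 -0.7 0 0 0 1" --pt "0 0 -1 0 0 0 1" --pt "0 0 -1 0 0 0 1"

```text
time_s: 39.4
tool_pos: [0.5083, -0.346, 0.2934]
tool_rot: [179.6, 0.2, 90.0]
force: [0.8, 0.0, 0.5]
grip_width: 0.0869
grasp_force: 0.0
```

Call:
apply_moves --pt "0.4 -0.1 -0.2 0 0 0 1" --pt "0.8 -0.2 -0.2 0 0 0 1" --pt "1 -0.2 -0.2 0 0 0 1" --pt "1 -0.2 -0.2 0 0 0 1" --pt "1 -0.2 -0.2 0 0 0 1" --pt "1 -0.2 -0.2 0 0 0 1"

```text
time_s: 40.0
tool_pos: [0.4669, -0.1414, 0.3276]
tool_rot: [179.9, -0.1, 90.4]
force: [0.9, 0.1, -0.4]
grip_width: 0.0873
grasp_force: 0.0
```

```bash
python3 - <<'E'
from look import *
look(["side","wrist"],"beaker_mid",.065,(.5075,-.344)); look(["wrist"],"flask_mid",.055,(.495,-.1075))
a=viewer.read_camera("wrist"); cv2.imwrite("pics/end_w.png",a[:,:,::-1])
cv2.imwrite("pics/end_s.png",viewer.read_camera("side")[:,:,::-1])
E
```

```text
40.0 [ 0.466938   -0.14136359  0.3275632 ] [ 0.90762384  0.13887588 -0.39357903]
side beaker_mid 0.69 462 (array([ 0.50471655, -0.34601891]), np.float64(0.18429674900263135))
40.2 [ 0.46647907 -0.14629182  0.32722636] [-0.70734885 -0.43512251  0.12258501]
wrist flask_mid 0.8 2133 (array([ 0.49690725, -0.10680491]), np.float64(0.033365507478190524))
```

View pics/end_s.png

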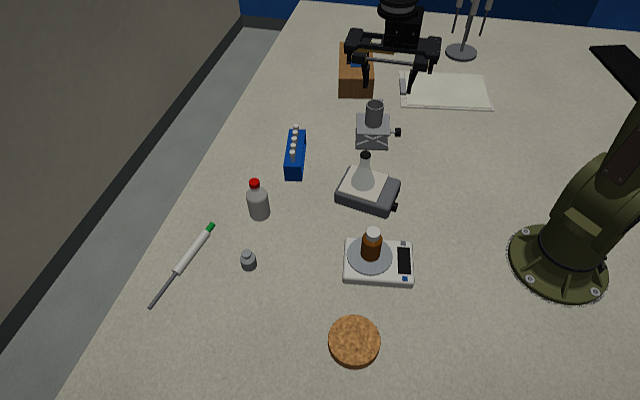

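View pics/end_w.png

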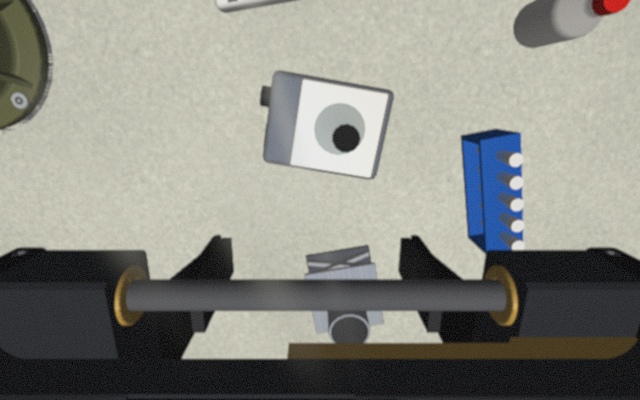

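The bottle is upright in the middle of the pan (371,244), the flask on the stirrer (363,172) and the beaker on the jack (374,113). The rack, wash bottle and weight haven't moved, and the arm is clear of everything.

```bash
python3 -c "
from cell import env
print(env.sign_off())"
```

```text
the job is handed in; nothing more can be done
None
```

The amber bottle is on the balance, the conical flask on the stirrer and the steel beaker on the lab jack, all upright and centred. The beaker was parked on the cork pad on the way, and I handed the job in after about 40 s of robot time.

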